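# Slide the slide box onto the narrow rails and latch the gate

## Robot

A 6-joint arm with a two-finger parallel gripper is mounted at the origin on a cart in front of the work surface, level with it; the furniture and walls round the work are solid. World frame = base frame: x ahead of the robot, y to its left, z up, the work surface at z = 0. Lengths are in m, angles in rad, forces in N, time in s.
With the tool pointing down it reaches from about 0.375 to 0.975 m from the base axis. Payload 3.8 kg.
Tool frame: the origin (TCP) lies midway between the tips of the shut fingers; the grasp point (between the pads) lies 19 mm behind it (ctrl.tcp_to_grasp is the distance from the TCP to the grasp point, in m); z points along the fingers, y is the line along which they close (so a half turn about z gives the same grasp; the last joint's range is limited). The gripper opens to 88 mm and grips with 3 to 60 N. Pads are 18 mm wide; open, the fingers measure 123 mm over their backs; the gripper's body (75 mm by 187 mm) begins 45 mm behind the grasp point.
Start: joints at [1.161, 0.264, 1.604, -0, 1.274, -0.037], TCP at [0.246, 0.629, 0.215] pointing down, gripper open.
Joint ranges: [-2.63, 2.63], [-0.94, 2.18], [0.31, 2.57], [-1.31, 4.45], [0, 2.66], [-2.55, 2.55]. Speed limits (rad/s): [2.57, 2.57, 3.14, 3.14, 3.14, 3.14].

## Interface

Orientations are given as [roll, pitch, yaw] about the fixed x, y, z axes, in that order (R = Rz(yaw) Ry(pitch) Rx(roll)).
In Python, from cell import ctrl, imaging gives the robot as it stands.
- The arm moves only by the shell command python3 -m jog 'ROWS'. ROWS is JSON, a list of rows, each a list of 3 entries, a list of its own where there are three numbers: the turn, a rotation vector about the tool's x, y, z as a fraction of full scale, then the shift along the tool's x, y, z as a fraction of full scale, then the finger opening in mm, from 0 to 88.1. A call has exactly 10 rows; each row is the pose to reach, as a shift and turn from the pose commanded when the call began, along the tool's axes at that moment; what a row does not reach only later rows make up. Full scale, the value 1, is 0.25 m for a shift and 90 degrees for a turn. A row lasts 1/10 s, in which the tool goes at most 50 mm and 8.59 degrees, less where a joint would pass 70% of its speed; a pose out of reach is approached as far as the arm can. A call with a number of a shift or a turn outside -1 to 1 is refused whole. A call with a gripper value outside its range is refused whole. The fingers move at their own pace and stop on an object; the grip force is fixed at half the most. Time passes only in rows, so rows that repeat a pose let the fingers close, or fill a call up. It gives the time, the measured TCP pose, the force, the opening and the grip force at its end, in the units of the state.
- ctrl.sense(): the state, without advancing time (a new reading comes with each control period).
- imaging.read_camera(name): name is "scene" or "top"; returns a dict with "frame" (480x640x3 uint8, red, green, blue), "fx", "fy", "cx", "cy" (pixels), "dist" ([k1, k2, p1, p2, k3] as OpenCV has them; the pictures are not rectified), "world_from_camera" (4x4, takes a point from camera to world coordinates). Camera axes: x right, y down, z forward; pixel columns grow to the right and rows downward; lengths in m; the calibration is good to about 2 mm. A picture is of the moment at which its call begins. There is no depth.
- ctrl.hand_in(): hands the job in; it is judged then, once.
The state is a dict: "time_s": time; "joint_pos": joint angles; "dq": joint speeds; "joint_efforts": joint torques, N m; "ee_pos": TCP position; "tcp_rot": TCP orientation; "ft_force": force on the tool from outside, world axes, zero at the start; "torque": the same for the moment, N m; "width": finger opening in m; "gripper_force": force on a finger pad.
Only numpy, scipy, OpenCV 4.12 (cv2) and the standard library are available. Lean on these libraries where they do the work, as an engineer would, in place of code of your own. Each camera call takes 0.05 s, during which the arm holds its last target. There are 200 camera calls.

## Task

Without lifting the blue slide box, line it up with the two narrow raised rails and slide it along them, centred and straight, until it has clearly pressed the orange buffer pad in part of the way, but not to the end of its travel; the pad stays where it is pushed, and where its stop is clamped differs each time. Then swing the clear gate shut behind the box until it snaps home on its catch, without knocking the loose things standing round the rack.

Things in the scene. Friction and masses are not known exactly. Their poses are not given: they have to be found in the camera images.
- slide_box: Blue slide box, lid shut and fixed, 0.32 to 0.5 kg. 92 mm along its y, 75 mm along x (solid x -38 to +37 mm; hinge and lip look up to 3 mm wider), 45 mm tall. Origin: centre of underside. Starts on the rack's deck, 11 to 18 mm toward rack +x of the centre line, centre at rack y -80 to -72 mm, turned up to 0.2 rad, its y roughly along rack y. Slides with about 2 to 4 N, starting with a jerk.
- rack: Metal loading rack fixed to the table, turned up to 0.1 rad. Origin: on the table under its centre line; y = sliding direction, from deck along rails; +x = side away from the robot. Deck: plate x -50..50, y -122..-30, top z 75 mm. Posts with tops at z 110 mm, 12 mm thick: x -56, y -8 (gate hinge) and x 62, y -25 (gate catch).
- rails_start (a point): On the centre line at the deck's end of the rails, at rail height; rack frame (0, -30, 74) mm. Two steel rails at rack x = -18 and +18 mm, each 8 mm wide, run from y -28 to 131 mm, top z 74 mm, open between and beside them. A dark stop block with the orange buffer pad stands on them near the far end.
- buffer (a joint): How far the orange buffer pad (44 mm wide, z 81 to 107 mm, facing the deck) is pushed in, m: 0 as found, 0.012 at its end. It resists with a steady 10 N and stays where pushed (no spring). The free pad's face lies at an unreported place between rack y 88 and 113 mm; it must be felt for or seen. The box clears the gate in every case.
- gate (a joint): Angle of the clear gate, rad: 0 shut and latched across the rails at rack y -20 mm; 1.57 open along the near side of the deck (end toward rack -y); limit 2.2. Vertical pin; shuts counter-clockwise seen from above. Stays where left, easy to turn down to about 0.13 rad, where its nose meets a spring roller; about 5 N at its end snaps it to 0. Starts 1.5 to 1.7.
- gate_hinge (a point): On the gate's hinge pin, half way up the gate; rack frame (-52, -20, 100) mm.
- gate_end (a point): Free end of the gate, half way up; 96 mm from the hinge pin. The leaf is 7 mm thick, z 79 to 121 mm over the table. Its outer face, pushed to shut it, looks to rack -y when shut and to -x (the robot) when open.
- oil_dropper: Bystander: small amber dropper bottle, 26 mm wide, 68 mm tall, standing; origin at its foot.
- objective_can: Bystander: black canister with grey screw cap, 40 mm wide, 70 mm tall, standing; origin at its foot.
- tape_roll: Bystander: roll of blue tape lying flat, 54 mm wide, 19 mm tall; origin at its foot.

How it is judged:
On the way, in this order (a step that is already met when the one before it is completed fails the run):
1. the box stands centred and straight on the rails and has pressed the buffer pad in part of the way, the gate still open (x of slide_box in the frame of rack between -0.01 and 0.01 m and angle between the y axis of slide_box and the y axis of rack, either way round below 0.12 rad and angle between slide_box's own z axis and vertical below 0.06 rad and z of slide_box in the frame of rack between 0.068 and 0.08 m and y of slide_box in the frame of rack above 0.038 m and value of joint buffer between 0.0015 and 0.0105 m and value of joint gate above 0.5 rad), for 0.2 s.
2. the gate is latched shut behind the box (value of joint gate below 0.04 rad), for 0.2 s.
At the end, for the whole second after the job is handed in: The slide box rests level on both rails, wholly past the gate (its centre over 38 mm along the rack y), within 10 mm of their centre line and straight to 0.12 rad, at rest, with the buffer pad pushed in 1.5 to 10.5 mm of its 12 mm; the gate is latched shut (within 0.04 rad) (x of slide_box in the frame of rack between -0.01 and 0.01 m and angle between the y axis of slide_box and the y axis of rack, either way round below 0.12 rad and angle between slide_box's own z axis and vertical below 0.06 rad and z of slide_box in the frame of rack between 0.068 and 0.08 m and y of slide_box in the frame of rack above 0.038 m and value of joint buffer between 0.0015 and 0.0105 m and linear speed of slide_box below 0.01 m/s and angular speed of slide_box below 0.1 rad/s and value of joint gate below 0.04 rad); the robot touches nothing.
It fails at once if the box is lifted off its support or falls from it (z of slide_box in the frame of rack above 0.095 m or z of slide_box in the frame of rack below 0.06 m).
It fails at once if a bystander is knocked more than 15 mm (distance of any of oil_dropper, objective_can, tape_roll from where it was at the start of the episode above 0.015 m).
It also fails if it takes over 64 s, if anything falls off the work surface, if the arm or the gripper's body presses on something with over 40 N, if the wrist force passes 120 N, or if a joint passes its speed limit or range.

## Working session

There is one attempt and no reset: what is moved stays moved. The work goes in short steps, Python scripts to look and compute and a shell command to move; the robot and the scene stay as the last step left them, time stands still between calls to the robot, and variables do not carry over. Pictures are saved under pics/ and viewed, at most 10 in all, crops included, and the job is handed in when it is done.

```bash
ls; mkdir -p pics
python3 - <<'E'
from cell import ctrl, imaging
import cv2
for n in("scene","top"):
    c=imaging.read_camera(n); cv2.imwrite(f"pics/{n}0.png",c["frame"][:,:,::-1])
    print(n,c["fx"],c["cx"],c["cy"],c["dist"],c["world_from_camera"].round(3).tolist())
s=ctrl.sense();print(s["ee_pos"],s["tcp_rot"],s["time_s"],s["ft_force"],ctrl.tcp_to_grasp)
E
```

```text
pics
scene 501.66898281474437 327.2332313932302 239.92394248753058 [-0.04370852  0.          0.          0.          0.        ] [[0.875, -0.254, 0.413, 0.149], [-0.484, -0.479, 0.732, -0.276], [0.012, -0.841, -0.542, 0.587], [0.0, 0.0, 0.0, 1.0]]
top 552.2709996460587 328.6157021813342 226.09225714512706 [-0.07495244  0.          0.          0.          0.        ] [[0.004, -0.993, 0.115, 0.395], [-1.0, -0.004, 0.0, 0.37], [-0.0, -0.115, -0.993, 1.009], [0.0, 0.0, 0.0, 1.0]]
[0.24558737 0.62801416 0.21343482] [-3.13960921e+00 -7.08799043e-05  2.76875858e+00] 0.1 [ 0.15045063 -0.55526828  0.28750978] 0.0187
```

View pics/scene0.png

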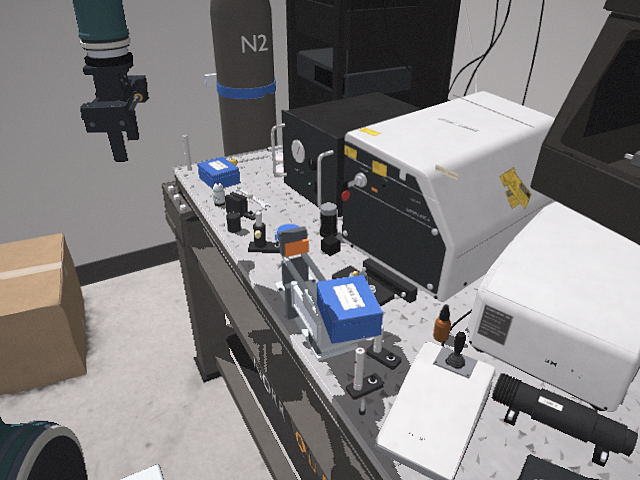

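View pics/top0.png

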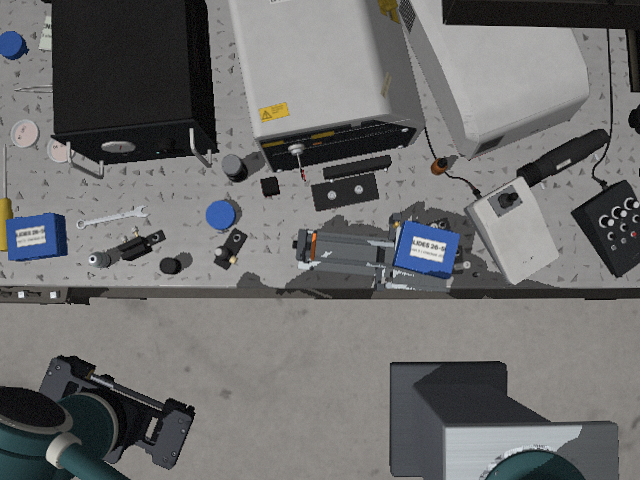

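The scene view shows the blue box at about (350,308) and the orange pad at (297,247). In the top view they are at about (427,248) and (312,247). I'll zoom in on the rack.

Run:
```python
import cv2,numpy as np
t=cv2.imread("pics/top0.png")[205:297,285:485]; s=cv2.imread("pics/scene0.png")[215:365,265:425]
cv2.imwrite("pics/tc.png",cv2.resize(t,None,fx=4,fy=4,interpolation=cv2.INTER_CUBIC))
cv2.imwrite("pics/sc.png",cv2.resize(s,None,fx=4,fy=4,interpolation=cv2.INTER_CUBIC))
```

```text
(no output)
```

View pics/tc.png

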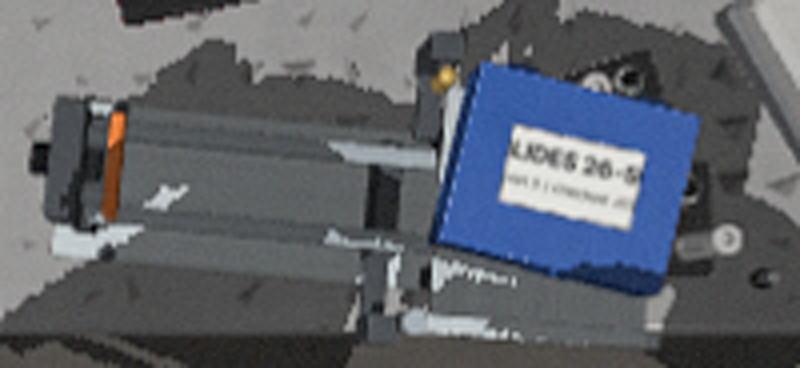

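View pics/sc.png

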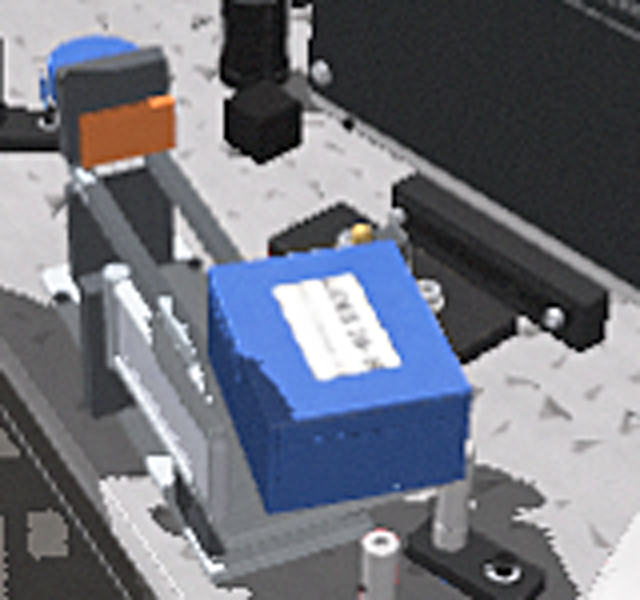

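The crops show the rack rails running left to right in the top view. The hinge post top is near crop (377,320), the catch post top near (440,48), and the orange pad near (115,165). The gate lies open along the near side of the deck. I'll turn these into rack and box poses.

```bash
cat > h.py <<'E'
import cv2,numpy as np
from cell import ctrl,imaging
def cam(n):
    c=imaging.read_camera(n); c["K"]=np.array([[c["fx"],0,c["cx"]],[0,c["fy"],c["cy"]],[0,0,1]]); c["T"]=np.array(c["world_from_camera"]); c["d"]=np.array(c["dist"]); return c
def rays(c,uv):
    p=cv2.undistortPoints(np.array(uv,float).reshape(-1,1,2),c["K"],c["d"]).reshape(-1,2)
    return (c["T"][:3,:3]@np.c_[p,np.ones(len(p))].T).T
def onz(c,uv,z):
    d=rays(c,uv);o=c["T"][:3,3];return o+d*((z-o[2])/d[:,2])[:,None]
def proj(c,P):
    M=np.linalg.inv(c["T"]);return cv2.projectPoints(np.array(P,float).reshape(-1,1,3),cv2.Rodrigues(M[:3,:3])[0],M[:3,3],c["K"],c["d"])[0].reshape(-1,2)
def tri(c1,u1,c2,u2):
    d1,d2=rays(c1,[u1])[0],rays(c2,[u2])[0];A=np.c_[d1,-d2];s=np.linalg.lstsq(A,c2["T"][:3,3]-c1["T"][:3,3],rcond=None)[0]
    a=c1["T"][:3,3]+s[0]*d1;b=c2["T"][:3,3]+s[1]*d2;return (a+b)/2,np.linalg.norm(a-b)
def blue(c,roi):
    h=cv2.cvtColor(c["frame"],cv2.COLOR_RGB2HSV);m=cv2.inRange(h,(105,120,60),(125,255,255))
    k=np.zeros_like(m);x0,y0,x1,y1=roi;k[y0:y1,x0:x1]=m[y0:y1,x0:x1];return k
E
python3 - <<'E'
from h import *
t,s=cam("top"),cam("scene")
T=lambda x,y:(285+x/4-.4,205+y/4-.4); S=lambda x,y:(265+x/4-.4,215+y/4-.4)
np.set_printoptions(precision=4,suppress=True)
print("posts",onz(t,[T(377,323),T(440,45)],.110))
pad=onz(t,[T(122,112),T(110,218)],.107);print("pad",pad)
print("pad scene",onz(s,[S(80,113),S(175,97)],.107))
u=onz(t,[T(130,105),T(440,140),T(130,213),T(430,240)],.074);print("rail",u)
print("box",onz(t,[T(483,62),T(698,115),T(668,292),T(437,243)],.12))
print("box scene",onz(s,[S(210,268),S(397,241),S(472,390),S(265,425)],.12))
for a,b in(((727,240),(380,543)),):print("pillar",tri(t,T(*a),s,S(*b)))
print("gate scene",onz(s,[S(110,270),S(218,428)],.121))
# rack fit from posts
P=onz(t,[T(377,323),T(440,45)],.110)[:,:2];v=P[1]-P[0];w=np.array([118,-17])
print("yaw posts",np.arctan2(v[1],v[0])-np.arctan2(w[1],w[0]),np.linalg.norm(v))
print("yaw rails",[np.arctan2(-(u[i]-u[i+1])[0],(u[i]-u[i+1])[1]) for i in(0,2)],"pad",np.arctan2(*(pad[0]-pad[1])[[1,0]]))
for R in ((25,200,30,30),):pass
E
```

```text
posts [[0.4021 0.2882 0.11  ]
 [0.5158 0.2616 0.11  ]]
pad [[0.4879 0.3922 0.107 ]
 [0.4444 0.3968 0.107 ]]
pad scene [[0.4444 0.3991 0.107 ]
 [0.4869 0.3912 0.107 ]]
rail [[0.4944 0.3896 0.074 ]
 [0.4799 0.2577 0.074 ]
 [0.4484 0.3893 0.074 ]
 [0.4374 0.2623 0.074 ]]
box [[0.5076 0.2454 0.12  ]
 [0.4863 0.158  0.12  ]
 [0.4146 0.1717 0.12  ]
 [0.4341 0.2648 0.12  ]]
box scene [[0.4345 0.2597 0.12  ]
 [0.5066 0.2406 0.12  ]
 [0.4829 0.1541 0.12  ]
 [0.4098 0.1728 0.12  ]]
pillar (array([0.4371, 0.1378, 0.0815]), np.float64(0.0007079108822724778))
gate scene [[0.3999 0.2753 0.121 ]
 [0.3943 0.1781 0.121 ]]
yaw posts -0.08635088521425227 0.11679625928442693
yaw rails [np.float64(-0.10888589182707377), np.float64(-0.08598249596954947)] pad -0.10527552189821199
```

```bash
cat >> h.py <<'E'
from scipy.spatial.transform import Rotation as Ro
YAW=-0.092; ORG=np.array([0.457,0.2915])
RM=np.array([[np.cos(YAW),-np.sin(YAW)],[np.sin(YAW),np.cos(YAW)]])
def w(x,y,z): return np.r_[ORG+RM@np.array([x,y])/1e3,z/1e3]
def r(p): return np.r_[RM.T@(np.array(p[:2])-ORG),p[2]]*1e3 if len(p)>2 else RM.T@(np.array(p)-ORG)*1e3
def go(x,y,z,yaw):   # rack mm, world tool yaw -> turn and shift fractions
    s=ctrl.sense();R=Ro.from_euler("xyz",s["tcp_rot"]);G=Ro.from_euler("xyz",[np.pi,0,yaw])
    print("turn",((R.inv()*G).as_rotvec()/(np.pi/2)).round(4),"shift",(R.inv().apply(w(x,y,z)-s["ee_pos"])/.25).round(4))
def st():
    s=ctrl.sense();print("t",s["time_s"],"rack",r(s["ee_pos"]).round(1),"rpy",np.round(s["tcp_rot"],4),"F",np.round(s["ft_force"],1),"w",s["width"])
E
python3 - <<'E'
from h import *
t,s=cam("top"),cam("scene")
np.set_printoptions(precision=4,suppress=True)
T=lambda x,y:(285+x/4-.4,205+y/4-.4); S=lambda x,y:(265+x/4-.4,215+y/4-.4)
for a,b in(((597,83),(430,292)),((690,190),(455,470))):
    p,e=tri(t,T(*a),s,S(*b));print(r(p),e)
# instrument front and dropper, at z 0 / .07
for uv in((265,170),(420,135),(315,195),(390,165),(438,167)): print(uv,r(onz(t,[uv],.03)[0]))
st();go(85,-78,200,3.05)
E
```

```text
[ 48.3304 -86.4725 126.257 ] 0.002904362563328261
[  21.3301 -139.376    90.9886] 0.017384571894099598
(265, 170) [133.8362 207.2268  30.    ]
(420, 135) [225.986  -67.1555  30.    ]
(315, 195) [ 96.8545 112.6403  30.    ]
(390, 165) [164.755  -17.0395  30.    ]
(438, 167) [ 169.6764 -104.1943   30.    ]
t 0.3 rack [-241.3  316.1  214.2] rpy [-3.1408  0.      2.7688] F [0.  0.1 0.4] w 0.08819461079802147
turn [-0.0005 -0.0001 -0.179 ] shift [-1.6908 -1.1528  0.0575]
```

```bash
python3 -m jog '[[[0,0,-0.02],[-0.1,-0.07,0],40],[[0,0,-0.04],[-0.2,-0.14,0],40],[[0,0,-0.06],[-0.3,-0.21,0],40],[[0,0,-0.08],[-0.4,-0.28,0],40],[[0,0,-0.1],[-0.5,-0.35,0],40],[[0,0,-0.12],[-0.6,-0.42,0],40],[[0,0,-0.14],[-0.7,-0.49,0],40],[[0,0,-0.16],[-0.8,-0.56,0],40],[[0,0,-0.179],[-0.9,-0.63,0],40],[[0,0,-0.179],[-0.95,-0.66,0],40]]'; python3 -c "
from h import *
st();go(85,-78,130,3.05)"
```

```text
time_s: 1.3
ee_pos: [0.4079, 0.3867, 0.2147]
tcp_rot: [-3.141, 0.0, 3.048]
ft_force: [-1.0, 0.3, 0.9]
width: 0.0401
gripper_force: 0.0
t 1.3 rack [-57.6  90.2 214.7] rpy [-3.1412e+00  3.0000e-04  3.0484e+00] F [-1.   0.3  0.9] w 0.04014585314801389
turn [-0.0002  0.0002 -0.001 ] shift [-0.5713 -0.6721  0.3392]
```

```bash
python3 -m jog '[[[0,0,0],[-0.06,-0.07,0],40],[[0,0,0],[-0.13,-0.15,0],40],[[0,0,0],[-0.2,-0.23,0],40],[[0,0,0],[-0.27,-0.32,0],40],[[0,0,0],[-0.34,-0.4,0],40],[[0,0,0],[-0.41,-0.48,0],40],[[0,0,0],[-0.48,-0.57,0.08],40],[[0,0,0],[-0.55,-0.65,0.17],40],[[0,0,0],[-0.572,-0.672,0.26],40],[[0,0,0],[-0.572,-0.672,0.335],40]]'
python3 - <<'E'
from h import *
st();go(85,-78,92,3.05)
a=cam("top")["frame"][180:300,270:490,::-1];b=cam("scene")["frame"][195:375,255:455,::-1]
a=cv2.resize(a,(660,360),interpolation=cv2.INTER_CUBIC);cv2.imwrite("pics/a1.png",a)
E
```

```text
time_s: 2.3
ee_pos: [0.5346, 0.2073, 0.1296]
tcp_rot: [3.142, -0.0, 3.047]
ft_force: [-0.7, 0.7, -0.2]
width: 0.0398
gripper_force: 0.0
t 2.3 rack [ 85.  -76.8 129.6] rpy [ 3.1416e+00 -3.0000e-04  3.0472e+00] F [-0.7  0.7 -0.2] w 0.03980428003373726
turn [ 0.     -0.0002 -0.0018] shift [-1.000e-04 -5.000e-03  1.506e-01]
```

View pics/a1.png

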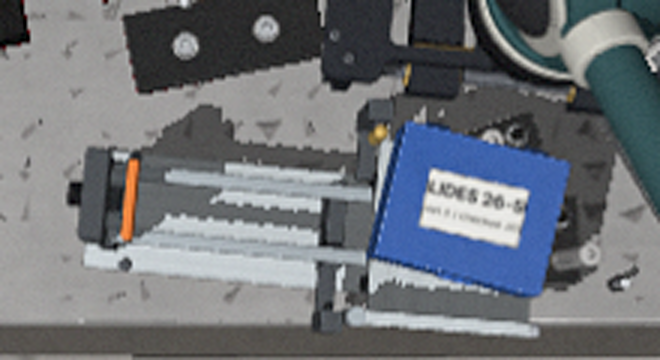

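The top view now shows both rails clearly, as light lines near crop rows 177–193 and 241–258. The box is untouched and the fingers are beyond its far side. I'll refine the rack frame from the rails.

Run:
```python
from h import *
np.set_printoptions(precision=4,suppress=True)
c=cam("top");T=lambda x,y:(270+x/3-.33,180+y/3-.33)
u=onz(c,[T(165,177),T(370,193),T(150,241),T(368,258)],.074)
print(u,[np.arctan2(-(u[i]-u[i+1])[0],(u[i]-u[i+1])[1]) for i in(0,2)])
for p in list(u)+list(onz(c,[T(375,107),T(325,320)],.11))+list(onz(c,[T(350,313),T(537,330)],.121))+list(onz(c,[T(137,158),T(127,238)],.107)): print(r(p).round(1))
m=blue(c,(385,215,465,285));k=max(cv2.findContours(m,0,2)[0],key=cv2.contourArea)
q=cv2.boxPoints(cv2.minAreaRect(k));P=onz(c,q,.12);print("box",[r(p).round(1) for p in P],r(P.mean(0)).round(1))
```

```text
[[0.481  0.3767 0.074 ]
 [0.4724 0.2605 0.074 ]
 [0.4448 0.3849 0.074 ]
 [0.4356 0.2619 0.074 ]] [np.float64(-0.07417161469633086), np.float64(-0.07406725558672488)]
[16.1 87.  74. ]
[ 18.2 -29.5  74. ]
[-20.8  91.9  74. ]
[-18.6 -31.4  74. ]
[ 62.2 -24.4 110. ]
[-56.1  -7.1 110. ]
[-51.3 -19.1 121. ]
[ -50.9 -119.7  121. ]
[ 22.  102.7 107. ]
[-22.1 103.8 107. ]
box [array([-21.1, -25.1, 120. ]), array([ 57.6, -37.9, 120. ]), array([  43.1, -133.4,  120. ]), array([ -35.5, -119.7,  120. ])] [ 11. -79. 120.]
```

```bash
sed -i 's/^YAW=-0.092/YAW=-0.083/' h.py; python3 -m jog '[[[0,0,-0.007],[0,0,0.07],40],[[0,0,-0.007],[0,0,0.15],40],[[0,0,-0.007],[0,0,0.15],40],[[0,0,-0.007],[0.03,0,0.15],40],[[0,0,-0.007],[0.05,0,0.15],40],[[0,0,-0.007],[0.065,0,0.15],40],[[0,0,-0.007],[0.08,0,0.15],40],[[0,0,-0.007],[0.095,0,0.15],40],[[0,0,-0.007],[0.11,0,0.15],40],[[0,0,-0.007],[0.11,0,0.15],40]]'
cat >> h.py <<'E'
def box(roi=(385,215,465,285)):
    c=cam("top");k=max(cv2.findContours(blue(c,roi),0,2)[0],key=cv2.contourArea)
    P=onz(c,cv2.boxPoints(cv2.minAreaRect(k)),.12);R=np.array([r(p) for p in P])
    e=[R[(i+1)%4]-R[i] for i in range(4)];e=[v for v in e if np.linalg.norm(v)>84 and v[1]>0]
    print("box c",R[:,:2].mean(0).round(1),"yaw",[round(float(np.arctan2(-v[0],v[1])),3) for v in e],"corners",R[:,:2].round().tolist())
E
python3 -c "
from h import *
st();box()"
```

```text
time_s: 3.45
ee_pos: [0.5069, 0.2109, 0.094]
tcp_rot: [3.141, 0.001, 3.061]
ft_force: [2.6, -0.2, 0.9]
width: 0.04
gripper_force: 0.8
t 3.45 rack [ 56.4 -76.2  94. ] rpy [3.1409e+00 1.4000e-03 3.0610e+00] F [ 2.6 -0.2  0.9] w 0.03995558166614508
box c [  3.2 -80.5] yaw [-0.094] corners [[-30.0, -28.0], [46.0, -37.0], [37.0, -133.0], [-39.0, -124.0]]
```

```bash
python3 -m jog '[[[0,0,0],[0.005,0,0],40],[[0,0,0],[0.01,0,0],40],[[0,0,0],[0.015,0,0],40],[[0,0,0],[0.02,0,0],40],[[0,0,0],[0.025,0,0],40],[[0,0,0],[0.03,0,0],40],[[0,0,0],[0.034,0,0],40],[[0,0,0],[0.034,0,0],40],[[0,0,0],[0.034,0,0],40],[[0,0,0],[0.034,0,0],40]]'
python3 - <<'E'
from h import *
st();box()
a=cam("top")["frame"][180:300,270:490,::-1]
a=cv2.resize(a,(660,360),interpolation=cv2.INTER_CUBIC);cv2.imwrite("pics/a2.png",a)
E
```

```text
time_s: 4.5
ee_pos: [0.4979, 0.2111, 0.0932]
tcp_rot: [-3.141, -0.001, 3.061]
ft_force: [2.5, 0.7, 1.0]
width: 0.0403
gripper_force: 1.1
t 4.5 rack [ 47.4 -76.7  93.2] rpy [-3.1413e+00 -5.0000e-04  3.0610e+00] F [2.5 0.7 1. ] w 0.04034705890874904
box c [ -5.  -83.2] yaw [-0.014] corners [[-40.0, -34.0], [31.0, -36.0], [30.0, -133.0], [-41.0, -130.0]]
```

View pics/a2.png

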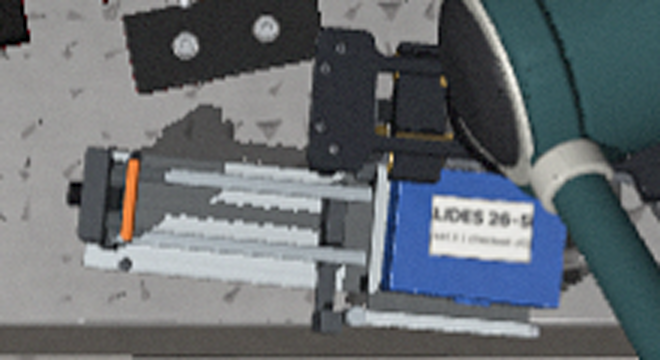

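The box now looks parallel to the rails. The gripper hides its far edge, so I'll back off and re-measure.

```bash
python3 -m jog '[[[0,0,0],[-0.03,0,0],40],[[0,0,0],[-0.08,0,0],40],[[0,0,0],[-0.12,0,-0.05],40],[[0,0,0.08],[-0.16,-0.05,-0.15],40],[[0,0,0.17],[-0.16,-0.15,-0.25],40],[[0,0,0.26],[-0.16,-0.25,-0.3],40],[[0,0,0.35],[-0.16,-0.35,-0.3],40],[[0,0,0.44],[-0.1,-0.4,-0.3],40],[[0,0,0.53],[-0.03,-0.4,-0.3],40],[[0,0,0.62],[0.03,-0.4,-0.3],40]]'
python3 - <<'E'
from h import *
st();box();go(0,-160,130,np.pi/2+YAW)
E
```

```text
time_s: 5.6
ee_pos: [0.4827, 0.1113, 0.1692]
tcp_rot: [3.142, 0.0, 2.08]
ft_force: [-0.4, 0.0, 0.1]
width: 0.0396
gripper_force: 0.0
t 5.6 rack [  40.6 -177.4  169.2] rpy [3.1416e+00 1.0000e-04 2.0796e+00] F [-0.4  0.   0.1] w 0.03962870700684746
box c [ -0.8 -83.2] yaw [-0.01] corners [[-41.0, -34.0], [40.0, -36.0], [39.0, -133.0], [-42.0, -130.0]]
turn [-1.400e-03 -3.000e-04  3.739e-01] shift [ 0.1422 -0.0892  0.1558]
```

```bash
python3 -m jog '[[[0,0,0.08],[0.03,-0.02,0],40],[[0,0,0.16],[0.06,-0.04,0.04],40],[[0,0,0.24],[0.1,-0.06,0.08],40],[[0,0,0.32],[0.142,-0.089,0.12],40],[[0,0,0.374],[0.142,-0.089,0.15],40],[[0,0,0.374],[0.142,-0.089,0.2],40],[[0,0,0.374],[0.142,-0.089,0.25],40],[[0,0,0.374],[0.142,-0.089,0.3],40],[[0,0,0.374],[0.142,-0.089,0.306],40],[[0,0,0.374],[0.142,-0.089,0.306],40]]'
python3 - <<'E'
from h import *
st();box();go(-1,-140,92,np.pi/2+YAW)
E
```

```text
time_s: 6.65
ee_pos: [0.4453, 0.1319, 0.091]
tcp_rot: [-3.14, 0.001, 1.5]
ft_force: [-1.5, 0.3, 0.2]
width: 0.0401
gripper_force: 0.0
t 6.65 rack [   1.5 -160.1   91. ] rpy [-3.1399e+00  5.0000e-04  1.5002e+00] F [-1.5  0.3  0.2] w 0.040080748821803236
box c [ -0.9 -83.3] yaw [-0.018] corners [[-40.0, -34.0], [40.0, -36.0], [38.0, -133.0], [-42.0, -130.0]]
turn [-0.0003  0.0001  0.0077] shift [ 0.0796 -0.0113 -0.0012]
```

```bash
python3 -m jog '[[[0,0,0.0077],[0.02,-0.006,0],40],[[0,0,0.0077],[0.04,-0.006,0],40],[[0,0,0.0077],[0.06,-0.006,0],40],[[0,0,0.0077],[0.08,-0.006,0],40],[[0,0,0.0077],[0.1,-0.005,0],40],[[0,0,0.0077],[0.12,-0.005,0],40],[[0,0,0.0077],[0.14,-0.005,0],40],[[0,0,0.0077],[0.16,-0.004,0],40],[[0,0,0.0077],[0.18,-0.004,0],40],[[0,0,0.0077],[0.2,-0.004,0],40]]'
python3 - <<'E'
from h import *
st();box((345,205,465,285));go(-1,-60,92,np.pi/2+YAW)
E
```

```text
time_s: 7.7
ee_pos: [0.4483, 0.1824, 0.0919]
tcp_rot: [3.142, 0.0, 1.488]
ft_force: [-0.5, -4.3, 3.3]
width: 0.0399
gripper_force: 2.0
t 7.7 rack [   0.4 -109.5   91.9] rpy [3.1416e+00 2.0000e-04 1.4875e+00] F [-0.5 -4.3  3.3] w 0.03989926958603049
box c [ -2.2 -49.7] yaw [-0.008] corners [[-42.0, -2.0], [38.0, -4.0], [38.0, -98.0], [-43.0, -95.0]]
turn [ 0.0001 -0.0006 -0.0002] shift [ 0.1944 -0.0058 -0.0003]
```

```bash
python3 -m jog '[[[0,0,0],[0.03,0,0],40],[[0,0,0],[0.065,0,0],40],[[0,0,0],[0.1,0,0],40],[[0,0,0],[0.135,0,0],40],[[0,0,0],[0.17,0,0],40],[[0,0,0],[0.205,0,0],40],[[0,0,0],[0.24,0,0],40],[[0,0,0],[0.27,0,0],40],[[0,0,0],[0.3,0,0],40],[[0,0,0],[0.3,0,0],40]]'
python3 - <<'E'
from h import *
st();box((310,205,465,285))
E
```

```text
time_s: 8.75
ee_pos: [0.455, 0.2582, 0.0922]
tcp_rot: [3.141, -0.001, 1.488]
ft_force: [-0.7, 0.3, 0.4]
width: 0.0401
gripper_force: 0.0
t 8.75 rack [  0.8 -33.3  92.2] rpy [ 3.1408e+00 -1.4000e-03  1.4881e+00] F [-0.7  0.3  0.4] w 0.04012241981638436
box c [-2.2 31.9] yaw [] corners [[-42.0, 70.0], [38.0, 70.0], [38.0, -6.0], [-42.0, -6.0]]
```

```bash
python3 -m jog '[[[0,0,0],[0.015,0,0],40],[[0,0,0],[0.03,0,0],40],[[0,0,0],[0.045,0,0],40],[[0,0,0],[0.06,0,0],40],[[0,0,0],[0.07,0,0],40],[[0,0,0],[0.08,0,0],40],[[0,0,0],[0.09,0,0],40],[[0,0,0],[0.1,0,0],40],[[0,0,0],[0.106,0,0],40],[[0,0,0],[0.112,0,0],40]]'
python3 - <<'E'
from h import *
st();box((310,205,465,285))
a=cam("top")["frame"][180:300,270:490,::-1];b=cam("scene")["frame"][195:375,255:455,::-1]
cv2.imwrite("pics/a3.png",np.vstack([cv2.resize(a,(550,300),interpolation=cv2.INTER_CUBIC),cv2.resize(b[:110],(550,300),interpolation=cv2.INTER_CUBIC)]))
E
```

```text
time_s: 9.8
ee_pos: [0.4569, 0.2848, 0.0919]
tcp_rot: [3.142, 0.0, 1.488]
ft_force: [-0.5, -4.0, 2.9]
width: 0.0402
gripper_force: 2.1
t 9.8 rack [ 0.4 -6.7 91.9] rpy [3.1415e+00 1.0000e-04 1.4875e+00] F [-0.5 -4.   2.9] w 0.04018045184799138
box c [-2.4 60.1] yaw [] corners [[-42.0, 96.0], [38.0, 96.0], [37.0, 24.0], [-42.0, 25.0]]
```

View pics/a3.png

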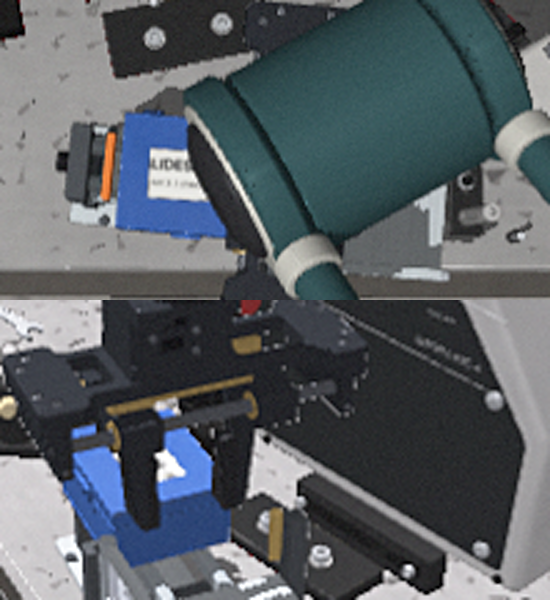

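The pad is still free, with a gap of about 5 mm between crop columns 116 and 124. I'll creep forward.

```bash
python3 -m jog '[[[0,0,0],[0.003,0,0],40],[[0,0,0],[0.006,0,0],40],[[0,0,0],[0.009,0,0],40],[[0,0,0],[0.012,0,0],40],[[0,0,0],[0.014,0,0],40],[[0,0,0],[0.016,0,0],40],[[0,0,0],[0.018,0,0],40],[[0,0,0],[0.02,0,0],40],[[0,0,0],[0.022,0,0],40],[[0,0,0],[0.024,0,0],40]]'
python3 - <<'E'
from h import *
st();box((310,205,465,285))
E
```

```text
time_s: 10.95
ee_pos: [0.4572, 0.2901, 0.0918]
tcp_rot: [-3.141, 0.001, 1.488]
ft_force: [0.4, -6.3, 3.0]
width: 0.0404
gripper_force: 3.4
t 10.95 rack [ 0.4 -1.4 91.8] rpy [-3.1414e+00  1.3000e-03  1.4877e+00] F [ 0.4 -6.3  3. ] w 0.04041108602723027
box c [-2.4 66. ] yaw [] corners [[-42.0, 101.0], [37.0, 101.0], [37.0, 31.0], [-42.0, 31.0]]
```

```bash
python3 -m jog '[[[0,0,0],[0.001,0,0],40],[[0,0,0],[0.002,0,0],40],[[0,0,0],[0.003,0,0],40],[[0,0,0],[0.004,0,0],40],[[0,0,0],[0.005,0,0],40],[[0,0,0],[0.006,0,0],40],[[0,0,0],[0.007,0,0],40],[[0,0,0],[0.008,0,0],40],[[0,0,0],[0.009,0,0],40],[[0,0,0],[0.01,0,0],40]]'
python3 - <<'E'
from h import *
st();box((310,205,465,285))
E
```

```text
time_s: 12.0
ee_pos: [0.4571, 0.2904, 0.0917]
tcp_rot: [-3.141, 0.005, 1.488]
ft_force: [-0.8, -13.9, 5.6]
width: 0.0404
gripper_force: 6.6
t 12.0 rack [ 0.2 -1.1 91.7] rpy [-3.1406  0.0052  1.4882] F [ -0.8 -13.9   5.6] w 0.040360124459830074
box c [-2.6 66.9] yaw [] corners [[-42.0, 101.0], [37.0, 101.0], [37.0, 33.0], [-42.0, 33.0]]
```

```bash
python3 -m jog '[[[0,0,0],[0.002,0,0],40],[[0,0,0],[0.004,0,0],40],[[0,0,0],[0.006,0,0],40],[[0,0,0],[0.008,0,0],40],[[0,0,0],[0.01,0,0],40],[[0,0,0],[0.012,0,0],40],[[0,0,0],[0.014,0,0],40],[[0,0,0],[0.016,0,0],40],[[0,0,0],[0.018,0,0],40],[[0,0,0],[0.02,0,0],40]]'
python3 - <<'E'
from h import *
st();box((310,205,465,285))
E
```

```text
time_s: 13.05
ee_pos: [0.4571, 0.2941, 0.0916]
tcp_rot: [-3.14, 0.008, 1.488]
ft_force: [-0.7, -16.3, 7.9]
width: 0.0402
gripper_force: 8.5
t 13.05 rack [-0.1  2.6 91.6] rpy [-3.1396  0.0076  1.4882] F [ -0.7 -16.3   7.9] w 0.040155441572030305
box c [-3.  75.3] yaw [] corners [[35.0, 110.0], [40.0, 47.0], [-40.0, 41.0], [-46.0, 103.0]]
```

Run:
```python
from h import *
a=cam("top")["frame"][190:280,280:400,::-1];b=cam("scene")["frame"][205:325,235:395,::-1]
cv2.imwrite("pics/a4.png",np.hstack([cv2.resize(a,(400,300),interpolation=cv2.INTER_CUBIC),cv2.resize(b,(400,300),interpolation=cv2.INTER_CUBIC)]))
```

```text
(no output)
```

View pics/a4.png

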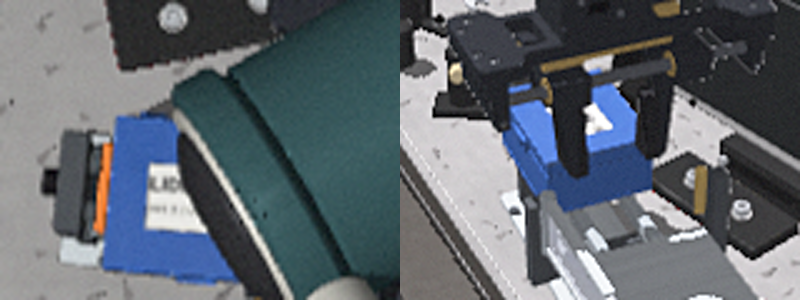

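The box is straight and has pressed the pad by about 3.7 mm. I'll add about 2 mm and then back away.

```bash
python3 -m jog '[[[0,0,0],[0.002,0,0],40],[[0,0,0],[0.004,0,0],40],[[0,0,0],[0.006,0,0],40],[[0,0,0],[0.007,0,0],40],[[0,0,0],[0.008,0,0],40],[[0,0,0],[0.008,0,0],40],[[0,0,0],[0.008,0,0],40],[[0,0,0],[0.008,0,0],40],[[0,0,0],[0.008,0,0],40],[[0,0,0],[0.008,0,0],40]]'; python3 -c "
from h import *
st()"
```

```text
time_s: 14.2
ee_pos: [0.4573, 0.2961, 0.0916]
tcp_rot: [-3.14, 0.008, 1.488]
ft_force: [-2.3, -15.8, 8.7]
width: 0.0403
gripper_force: 8.4
t 14.2 rack [-0.1  4.6 91.6] rpy [-3.1396  0.0075  1.4882] F [ -2.3 -15.8   8.7] w 0.040292035248960884
```

```bash
python3 -m jog '[[[0,0,0],[-0.01,0,0],40],[[0,0,0],[-0.02,0,0],40],[[0,0,0],[-0.05,0,0],40],[[0,0,0],[-0.1,0,0],40],[[0,0,0],[-0.15,0,-0.06],30],[[0,0,0],[-0.22,0,-0.12],20],[[0,0,0],[-0.3,0,-0.2],10],[[0,0,0],[-0.35,-0.1,-0.25],0],[[0,0,0],[-0.4,-0.2,-0.25],0],[[0,0,0],[-0.4,-0.3,-0.25],0]]'
python3 - <<'E'
from h import *
st();box((310,205,465,275))
c=cam("top");u=onz(c,[[0,0]],.1)
for dy in(-50,-85): go(-85,dy,150,np.pi/2+YAW)
a=c["frame"][180:300,270:470,::-1]
cv2.imwrite("pics/a5.png",cv2.resize(a,(600,360),interpolation=cv2.INTER_CUBIC))
E
```

```text
time_s: 15.2
ee_pos: [0.3744, 0.2055, 0.1547]
tcp_rot: [3.141, -0.001, 1.486]
ft_force: [-0.5, -0.0, 0.3]
width: 0.0002
gripper_force: 0.0
t 15.2 rack [-75.2 -92.5 154.7] rpy [ 3.1406e+00 -7.0000e-04  1.4856e+00] F [-0.5 -0.   0.3] w 0.00017819938251979907
box c [-2.5 61. ] yaw [-0.001] corners [[-42.0, 106.0], [38.0, 107.0], [37.0, 15.0], [-42.0, 16.0]]
turn [-0.0007 -0.0002  0.0001] shift [ 0.1686 -0.0317  0.0157]
turn [-0.0007 -0.0002  0.0001] shift [ 0.0286 -0.0317  0.0157]
```

View pics/a5.png

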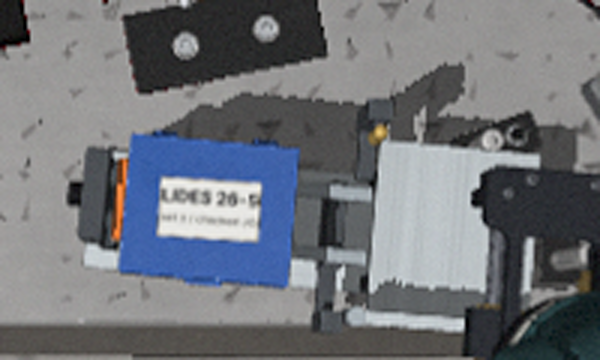

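The box is straight and centred against the pad at rack y ≈ 61. The gate is still open at crop (350–465,318). Next I'll lower the closed fingers outside the gate and swing it shut.

```bash
python3 -m jog '[[[0,0,0],[-0.01,-0.035,0],0],[[0,0,0],[-0.01,-0.035,0.08],0],[[0,0,0],[-0.01,-0.035,0.16],0],[[0,0,0],[-0.01,-0.035,0.25],0],[[0,0,0],[-0.01,-0.035,0.25],0],[[0,0,0],[-0.01,-0.01,0.25],0],[[0,0,0],[-0.01,0.01,0.25],0],[[0,0,0],[-0.015,0.04,0.25],0],[[0,0,0],[-0.025,0.08,0.25],0],[[0,0,0],[-0.025,0.08,0.25],0]]'
python3 - <<'E'
from h import *
st();s=ctrl.sense()
for p in((-32,-96),(-10,-86),(9,-68),(20,-48)): go(*p,92,np.pi/2+YAW)
E
```

```text
time_s: 16.3
ee_pos: [0.3967, 0.1988, 0.0928]
tcp_rot: [3.139, -0.001, 1.487]
ft_force: [0.1, -0.4, -1.0]
width: 0.0003
gripper_force: 0.0
t 16.3 rack [-52.4 -97.4  92.8] rpy [ 3.1393e+00 -8.0000e-04  1.4866e+00] F [ 0.1 -0.4 -1. ] w 0.000328745909264187
turn [ 0.0014 -0.0005 -0.0007] shift [0.0057 0.0817 0.0034]
turn [ 0.0014 -0.0005 -0.0007] shift [0.0458 0.1697 0.0036]
turn [ 0.0014 -0.0005 -0.0007] shift [0.1179 0.2456 0.0039]
turn [ 0.0014 -0.0005 -0.0007] shift [0.1979 0.2895 0.004 ]
```

```bash
python3 -m jog '[[[0,0,0],[0.003,0.04,0],0],[[0,0,0],[0.006,0.08,0],0],[[0,0,0],[0.026,0.125,0],0],[[0,0,0],[0.046,0.17,0],0],[[0,0,0],[0.082,0.208,0],0],[[0,0,0],[0.118,0.246,0],0],[[0,0,0],[0.145,0.26,0],0],[[0,0,0],[0.172,0.275,0],0],[[0,0,0],[0.198,0.29,0],0],[[0,0,0],[0.198,0.29,0],0]]'
python3 - <<'E'
from h import *
st();go(23,-33,92,np.pi/2+YAW);box((310,205,465,275))
E
```

```text
time_s: 17.3
ee_pos: [0.471, 0.2428, 0.0917]
tcp_rot: [-3.141, 0.0, 1.488]
ft_force: [0.3, 0.7, 0.3]
width: 0.0004
gripper_force: 0.2
t 17.3 rack [ 18.  -47.4  91.7] rpy [-3.1414e+00  2.0000e-04  1.4883e+00] F [0.3 0.7 0.3] w 0.0004135253636312011
turn [-0.0001  0.0001  0.0003] shift [ 0.0577  0.0202 -0.0011]
box c [-2.5 61. ] yaw [0.0] corners [[-42.0, 106.0], [38.0, 106.0], [38.0, 15.0], [-42.0, 16.0]]
```

```bash
python3 -m jog '[[[0,0,0],[0.01,0.005,0],0],[[0,0,0],[0.02,0.01,0],0],[[0,0,0],[0.028,0.015,0],0],[[0,0,0],[0.034,0.02,0],0],[[0,0,0],[0.04,0.02,0],0],[[0,0,0],[0.046,0.02,0],0],[[0,0,0],[0.052,0.02,0],0],[[0,0,0],[0.058,0.02,0],0],[[0,0,0],[0.062,0.02,0],0],[[0,0,0],[0.062,0.02,0],0]]'
python3 - <<'E'
from h import *
st()
a=cam("top")["frame"][180:300,270:470,::-1];b=cam("scene")["frame"][205:355,245:445,::-1]
cv2.imwrite("pics/a6.png",np.vstack([cv2.resize(a,(500,300),interpolation=cv2.INTER_CUBIC),cv2.resize(b,(500,300),interpolation=cv2.INTER_CUBIC)]))
E
```

```text
time_s: 18.35
ee_pos: [0.4775, 0.2528, 0.0921]
tcp_rot: [3.141, 0.008, 1.489]
ft_force: [1.4, -17.9, 5.3]
width: 0.0004
gripper_force: 8.3
t 18.35 rack [ 23.6 -36.9  92.1] rpy [3.1411 0.0081 1.4891] F [  1.4 -17.9   5.3] w 0.00039953521990971545
```

The gate is firm at the position where it should be shut. I'll retreat and look.

```bash
python3 -m jog '[[[0,0,0],[-0.03,0,0],0],[[0,0,0],[-0.06,0,0],0],[[0,0,0],[-0.12,0,0],0],[[0,0,0],[-0.18,0,-0.1],0],[[0,0,0],[-0.24,0,-0.2],0],[[0,0,0],[-0.35,0,-0.3],0],[[0,0,0],[-0.45,0,-0.35],0],[[0,0,0],[-0.5,0,-0.4],0],[[0,0,0],[-0.5,0,-0.4],0],[[0,0,0],[-0.5,0,-0.4],0]]'
python3 - <<'E'
from h import *
st();box((310,205,465,275))
a=cam("top")["frame"][180:300,270:470,::-1];b=cam("scene")["frame"][205:355,245:445,::-1]
cv2.imwrite("pics/a7.png",np.vstack([cv2.resize(a,(500,300),interpolation=cv2.INTER_CUBIC),cv2.resize(b,(500,300),interpolation=cv2.INTER_CUBIC)]))
E
```

```text
time_s: 19.45
ee_pos: [0.4667, 0.1328, 0.1917]
tcp_rot: [3.141, -0.001, 1.487]
ft_force: [-0.2, -0.0, -0.4]
width: 0.0007
gripper_force: 0.0
t 19.45 rack [  22.9 -157.4  191.7] rpy [ 3.1414e+00 -8.0000e-04  1.4865e+00] F [-0.2 -0.  -0.4] w 0.0007180442581403049
box c [-2.5 61.1] yaw [0.0] corners [[-42.0, 106.0], [38.0, 107.0], [38.0, 15.0], [-42.0, 16.0]]
```

View pics/a7.png

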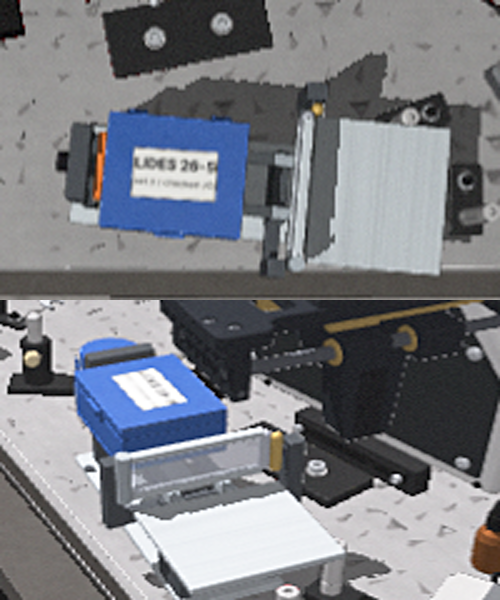

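The gate runs from crop (297,265) to (308,113), square to the rails and on its catch. The box is straight against the pressed pad and the bystanders are undisturbed. Handing in.

```bash
python3 -c "
from cell import ctrl
print(ctrl.hand_in())"
```

```text
the job is handed in; nothing more can be done
None
```

I handed the job in at about 19.5 s on the robot's clock: the box is straight on the rails about 2.5 mm off centre, the pad is pressed in roughly 5.5 mm (estimated from tool travel), the gate looks latched shut, and the arm is clear; no verdict came back.

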